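Free the pull gauge and prove it at the red line

TASK

Lift the brass T-key, which locks the slide of the black pull gauge, up off the gauge's hooks and hang it on the empty hooks of the yellow rack. Then push the gauge's orange tab out until it stands over the red line, hold it there for about a second without straying well past the line, and ease it back until it is fully home: it must not snap back under its spring. Leave the cells, the lens and the tray where they are.

Things in the scene. Friction and masses are not known exactly. Their poses are not given: they have to be found in the camera images.
- gauge: Matte black pull gauge, fixed, place and yaw vary. Origin on the desk below the middle of its hook pair, z up. Base 18 mm high, x = -235 to +105, y = -55 to +55 mm, with white scale ticks every 10 mm. Two steel cheeks (x = -20 to -12, y = 6 to 16 mm on both sides, top z = 55) keep the shank of a hung key from swinging to -x
- rack: Yellow parking rack with an empty pair of hooks, fixed, place and yaw vary. Origin on the desk below the middle of its hook pair, z up. Base 18 mm high, x = -35 to +95, y = -55 to +55 mm. Hooks like the gauge's, at the same offsets (see gauge_hooks)
- gauge_hooks (a point): Middle of the gauge's hook pair, where the axis of a hung crossbar lies (along y): gauge x = 0, y = 0, z = 103 mm. Hooks of 7 mm round steel bar at y = -42 and +42 mm, each a V open upward: bar axis at x = 0, z = 90 mm, rising at 45 degrees to x = -20 and +20 mm, z = 110; from the +20 side back to posts at x = +78 mm. Highest point z = 114 mm
- rack_hooks (a point): Middle of the rack's hook pair, where the axis of the hung crossbar shall lie (along y): x = 0, y = 0, z = 103 mm in the rack's frame
- tkey: Loose brass T-key, 0.2 kg. Origin at the middle of the crossbar: round, 12 mm diameter, 120 mm long, along y. Flat shank, 12 mm thick (x), 16 mm wide (y), from the crossbar's middle down to z = -72 mm. It starts on the gauge's hooks, its y axis along the gauge's, its shank blocking the slide
- slide (a joint): Travel of the sprung slide, m: 0 = home; grows as the orange tab moves along the gauge's -x axis; 0.050 = the tab's middle over the red line; stop at 0.080. The spring pulls it home with about 2 N at home, 5 N at the red line. While the key hangs on the gauge it moves only about 10 mm
- tab (a point): Middle of the top edge of the orange tab, an upright plate on the slide: 8 mm thick along the gauge's x, 40 mm wide along y, z = 28 to 78 mm; at home at gauge x = -130 mm. The slide's flat bar is 13 mm wide, top at z = 28 mm, x = -150 to +30 mm. Push the tab from its +x side
- red_line (a point): Middle of the red line across the top of the black base, 5 mm wide, at x = -180, z = 18 mm in the gauge's frame
- cell_a: Slim silver phone cell lying flat, 98 x 45 x 6 mm; leave alone. Origin under its middle
- cell_b: Slim silver phone cell lying flat, 98 x 45 x 6 mm; leave alone. Origin under its middle
- lens: Chrome hand lens lying flat: ring of 74 mm outer diameter centred at x = 45 mm, black handle to x = -82 mm, 14 mm high; leave alone
- tray: Blue sorting tray fixed to the desk, 140 x 240 x 40 mm, with two cells in it; leave alone. Origin under its middle
Not all that is in view belongs to the job. Of the things like the tkey, leave any that is blue, green or purple; of the rest the smaller one is meant.

How it is judged:
By the outcome, as a careful person would: the job done as asked, in the order asked, and still so for the second after the job is handed in, with the robot touching nothing.
It also fails if it takes over 69 s, if anything falls off the work surface, if the arm or the gripper's body presses on something with over 40 N, if the wrist force passes 120 N, or if a joint passes its speed limit or range.

ROBOT

A 6-joint arm with a two-finger parallel gripper is mounted at the origin on the work surface. World frame = base frame: x ahead of the robot, y to its left, z up, the work surface at z = 0. Lengths are in m, angles in rad, forces in N, time in s.
With the tool pointing down it reaches from about 0.35 to 0.775 m from the base axis. Payload 5.5 kg.
Tool frame: the origin (TCP) lies on the centre line of the jaws, within the pads' length; the fingertips stand 11 mm ahead of it and the grasp point (between the pads) lies 8 mm behind it; z points along the fingers, y is the line along which they close (so a half turn about z gives the same grasp; the last joint's range is limited). The gripper opens to 85 mm and grips with 20 to 120 N. Pads are 22 mm wide; open, the fingers measure 114 mm over their backs; the gripper's body (76 mm by 85 mm) begins 54 mm behind the grasp point. The pads swing forward as they close: fully open they stand 13 mm farther back than shut.
Start: joints at [-1.382, 0.313, 0.046, 1.304, 0, 1.431], TCP at [0.186, -0.544, 0.242] pointing down, gripper open.
Joint ranges: [-2.76, 2.76], [-0.86, 1.69], [-1.03, 1.26], [-2.2, 2.34], [-1.47, 1.5], [-3.14, 3.14]. Speed limits (rad/s): [2.57, 2.57, 3.14, 3.14, 3.14, 3.14].

INTERFACE

Orientations are given as a unit quaternion [w, x, y, z].
In Python, from workcell import env, viewer, order, models gives the robot as it stands.
- The arm moves only by the tool drive_tool, never from a script. Its argument "series" is a list that holds one entry, the list of rows, each a list of 6 numbers: the shift along the tool's x, y, z each as a share of 120 mm, from -1 to 1, then the turn, a rotation vector about the tool's x, y, z each as a share of 180 degrees, from -1 to 1. A call has 1 to 20 rows; each row shifts and turns the commanded pose from where the row before left it, along the tool's axes as they then stand; what a row does not reach is not made up. A row lasts 1/8 s, in which the tool goes at most 62.5 mm and 10.7 degrees, less where a joint would pass 70% of its speed; a pose out of reach is approached as far as the arm can. A call with a number of a shift or a turn outside -1 to 1 is refused whole. A call with a gripper value outside its range is refused whole. "jaw" is the opening, from -1 (shut) to 1 (fully open), set as the call begins (left out, the last holds). The fingers move at their own pace and stop on an object; "grip_force" is the grip in N (left out, the last holds). Time passes only in rows, so rows that do not move let the fingers close. It gives the time, the measured TCP pose, the force, the opening and the grip force at its end, in the units of the state.
- env.get_state(): the state, without advancing time (a new reading comes with each control period).
- viewer.read_camera(name): name is "scene" or "top" or "wrist"; returns the picture (384x512x3 uint8, red, green, blue); there is no depth.
- viewer.camera_info(name): a dict with "intrinsics" (3x3 intrinsics, pixels), "R" (3x3) and "t" (3): a world point X has camera coordinates R X + t; the wrist camera has in their place "T_tool_cam" (4x4, takes a point from camera to tool coordinates, whose origin is the TCP and whose axes are the flange's). Camera axes: x right, y down, z forward; pixel columns grow to the right and rows downward; lengths in m; the calibration is good to about 2 mm. A picture is of the moment at which its call begins: read the wrist's pose just before it. camera_info takes no time and is no camera call.
- order.hand_in(): hands the job in; it is judged then, once.
Trained networks look in the newest picture that a camera, given by its name, has taken for a name from the list of things; names that differ only in an ending like _2 or _b are one class to them, and where a whole thing is asked for, a point or a joint stands for the part that bears it (a point fixed in the world has none). Each returns a list of dicts, best first, with "score" (0 to 1); they miss things now and then, are a little off and sometimes report something else, mostly with a low value. They report only what shows in the picture. A call takes as long as a camera call. They do not tell look-alikes from the thing itself.
- models.silhouettes(label, camera): "region" (384x512 bool, what is visible of it) and "location" ([column, row] in pixels, amid what is visible of it).
The state is a dict: "clock": time; "joint_pos": joint angles; "qvel": joint speeds; "tau": joint torques, N m; "tcp_pos": TCP position; "orientation": TCP orientation; "wrist_force": force on the tool from outside, world axes, zero at the start; "ft_torque": the same for the moment, N m; "finger_gap": finger opening in m; "grip_force": force on a finger pad.
Only numpy, scipy, OpenCV 4.12 (cv2) and the standard library are available. Lean on these libraries where they do the work, as an engineer would, in place of code of your own. Each camera call takes 0.05 s, during which the arm holds its last target. There are 200 camera calls.

## Working session

There is one attempt and no reset: what is moved stays moved. The work goes in short steps, Python scripts to look and compute and a tool call to move; the robot and the scene stay as the last step left them, time stands still between calls to the robot, and variables do not carry over. Pictures are saved under pics/ and viewed, at most 10 in all, crops included, and the job is handed in when it is done.

Besides the shell and the picture viewer there is one more tool, called as name([rows], argument=value, ...), one row to a line, values as JSON. drive_tool: Moves the arm, as the interface text tells. Its arguments: {"type":"object","properties":{"series":{"type":"array"},"jaw":{"type":"number"},"grip_force":{"type":"number"}},"required":["series"]}

```bash
ls; mkdir -p pics; python3 - <<'E'
from workcell import env, viewer, order, models
import cv2, numpy as np
s=env.get_state(); print(s)
for n in ("scene","top"):
    im=viewer.read_camera(n); cv2.imwrite(f"pics/{n}0.png",cv2.cvtColor(im,cv2.COLOR_RGB2BGR))
    print(n,viewer.camera_info(n))
    for l in ("gauge","rack","tkey","tab"):
        for d in models.silhouettes(l,n): print(n,l,round(d["score"],2),np.round(d["location"]),d["region"].sum())
print(viewer.camera_info("wrist"))
E
```

```text
pics
{'clock': 0.0, 'joint_pos': array([-1.38160670e+00,  3.14000933e-01,  4.49827252e-02,  1.30355795e+00,
       -1.60967221e-05,  1.43119746e+00]), 'qvel': array([-7.39517998e-04,  7.46536584e-04, -2.92798988e-05,  4.47183627e-04,
        1.44559456e-03, -3.71613225e-04]), 'tau': array([ 9.01628084e-06, -4.80629182e+01,  2.98530918e+01,  1.94419204e-02,
       -7.85575253e-05, -3.06410449e-06]), 'tcp_pos': array([ 0.18556298, -0.54373586,  0.24141005]), 'orientation': array([-8.89440364e-04,  9.86517279e-01,  1.63654717e-01, -3.01093692e-05]), 'wrist_force': array([ 1.1757355 , -0.75643541, -0.0253738 ]), 'ft_torque': array([-0.0425185 ,  0.03040057,  0.0009008 ]), 'grip_force': 0.0, 'finger_gap': 0.08562598431226008}
scene {'intrinsics': array([[487.78353934,   0.        , 258.01277641],
       [  0.        , 487.78353934, 186.52007863],
       [  0.        ,   0.        ,   1.        ]]), 'R': array([[ 0.87321498,  0.48725262, -0.00897101],
       [ 0.26114952, -0.48339469, -0.83554204],
       [-0.41145659,  0.72726505, -0.54935328]]), 't': array([-0.45350795, -0.11085466,  2.0
[... 843 characters left out ...]
tkey 0.71 [221. 264.] 235
top tkey 0.62 [296. 203.] 135
top tkey 0.6 [272. 201.] 4386
top tkey 0.57 [284. 274.] 365
top tkey 0.52 [354. 260.] 209
top tab 0.79 [258. 199.] 271
{'intrinsics': array([[293.68201219,   0.        , 260.19142742],
       [  0.        , 293.68201219, 194.01675232],
       [  0.        ,   0.        ,   1.        ]]), 'T_tool_cam': array([[-1.03442137e-04, -9.62209585e-01, -2.72309940e-01,
         6.85265816e-02],
       [ 9.99999990e-01, -7.36617870e-05, -1.19584539e-04,
        -2.85785838e-04],
       [ 9.50065528e-05, -2.72309950e-01,  9.62209583e-01,
        -1.32200882e-01],
       [ 0.00000000e+00,  0.00000000e+00,  0.00000000e+00,
         1.00000000e+00]])}
```

```bash
python3 - <<'E'
import cv2, numpy as np
a=cv2.imread("pics/scene0.png"); b=cv2.imread("pics/top0.png")
cv2.imwrite("pics/s1.png",cv2.resize(a[110:310,60:410],(800,457),interpolation=cv2.INTER_CUBIC))
cv2.imwrite("pics/t1.png",cv2.resize(b,(768,576),interpolation=cv2.INTER_CUBIC))
E
```

```text
(no output)
```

View pics/s1.png

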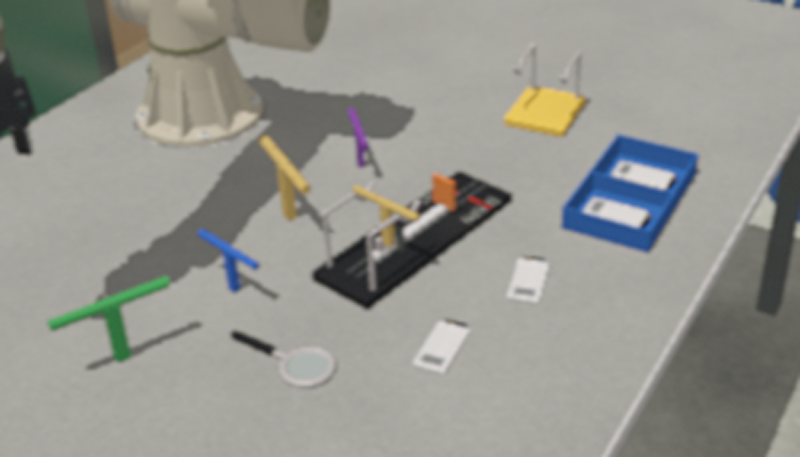

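View pics/t1.png

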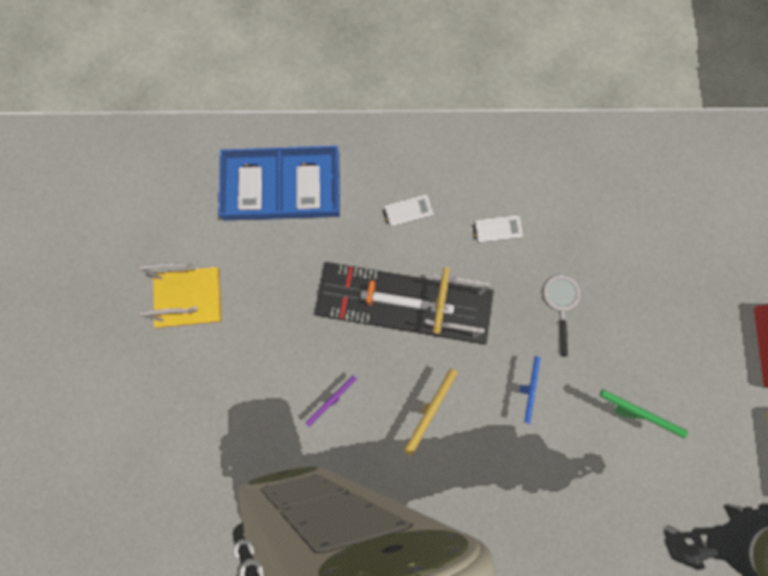

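The top view (1.5x) shows five T-keys: purple (330,400), blue (532,390), green (645,413), large brass standing on the desk (430,410), and small brass on the gauge hooks (441,300). The one on the hooks fits: it is brass, smaller, and locks the slide. Next I'll measure the base poses.

```bash
cat > h.py <<'E'
import numpy as np, cv2
from workcell import env, viewer, models
from scipy.spatial.transform import Rotation as Ro
def cam(n):
    i=viewer.camera_info(n); K=i["intrinsics"]
    if n!="wrist": return K,i["R"],i["t"]
    s=env.get_state(); q=s["orientation"]; T=np.eye(4)
    T[:3,:3]=Ro.from_quat(q,scalar_first=True).as_matrix(); T[:3,3]=s["tcp_pos"]
    M=np.linalg.inv(T@i["T_tool_cam"]); return K,M[:3,:3],M[:3,3]
def toplane(px,z,c):
    K,R,t=c; px=np.atleast_2d(px).astype(float)
    d=(np.c_[px,np.ones(len(px))]@np.linalg.inv(K).T)@R; o=-R.T@t
    return (o+d*((z-o[2])/d[:,2])[:,None])[:,:2]
def proj(X,c):
    K,R,t=c; p=(np.atleast_2d(X)@R.T+t)@K.T; return p[:,:2]/p[:,2:]
def rect(mask,z,c):
    n,l,st,_=cv2.connectedComponentsWithStats(mask.astype(np.uint8))
    m=(l==1+np.argmax(st[1:,4])).astype(np.uint8)
    ct=max(cv2.findContours(m,0,1)[0],key=len)[:,0]
    return cv2.minAreaRect((toplane(ct,z,c)*1000).astype(np.float32))
E
python3 - <<'E'
from h import *
c=cam("top"); im=cv2.cvtColor(cv2.imread("pics/top0.png"),cv2.COLOR_BGR2RGB); h=cv2.cvtColor(im,cv2.COLOR_RGB2HSV)
ye=(h[...,0]>20)&(h[...,0]<32)&(h[...,1]>150); ye[:,160:]=0
bl=h[...,2]<75; box=np.zeros_like(bl); box[165:240,200:340]=1
print("rack",rect(ye,.018,c)); 
print("gauge",rect(cv2.morphologyEx((bl&box).astype(np.uint8),cv2.MORPH_CLOSE,np.ones((9,9))),.018,c))
r=(h[...,1]>130)&((h[...,0]<4)|(h[...,0]>176))&box.astype(bool); o=(h[...,1]>150)&(h[...,0]>=5)&(h[...,0]<14)&box.astype(bool)
k=(h[...,0]>15)&(h[...,0]<30)&(h[...,1]>100)&box.astype(bool)
for n,m,z in(("red",r,.018),("tab",o,.078),("key",k,.109)):
    p=np.argwhere(m)[:,::-1]; w=toplane(p,z,c); e=np.linalg.eigh(np.cov(w.T)); print(n,len(p),w.mean(0),e[1][:,1],np.ptp(w@e[1][:,1]),p.mean(0))
b=cv2.cvtColor(im,cv2.COLOR_RGB2BGR)
a=cv2.imread("pics/scene0.png")
cv2.imwrite("pics/c2.png",np.hstack([cv2.resize(b[165:245,85:165],(390,390),interpolation=3),cv2.resize(a[120:180,260:320],(390,390),interpolation=3)]))
cv2.imwrite("pics/c3.png",np.hstack([cv2.resize(a[170:250,190:290],(500,400),interpolation=3),cv2.resize(b[170:235,265:335],(300,400))]))
E
```

```text
rack ((544.9681396484375, 286.84576416015625), (106.46012115478516, 127.29383087158203), 5.588075160980225)
gauge ((534.81396484375, -139.23699951171875), (332.94317626953125, 106.85578918457031), 80.17274475097656)
red 75 [ 0.55356716 -0.02713226] [-0.98577787  0.16805356] 0.10049587830587836 [230.41333333 194.77333333]
tab 45 [ 0.54477966 -0.07715317] [-0.9890975   0.14726211] 0.042979563443421576 [246.75555556 194.08888889]
key 215 [ 0.52035315 -0.20397607] [-0.98537421  0.1704044 ] 0.1182106150892957 [293.77674419 201.10232558]
```

View pics/c2.png

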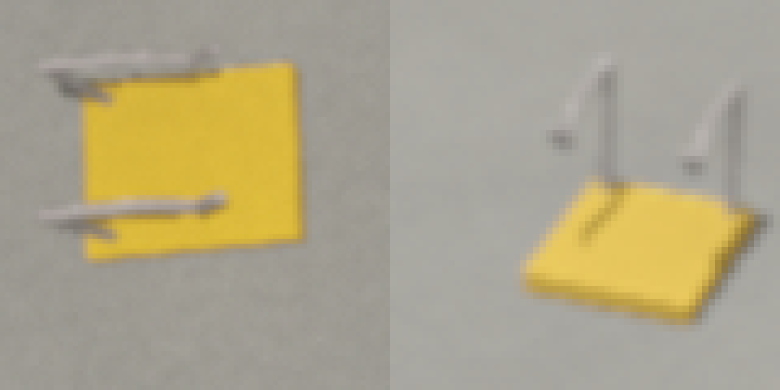

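View pics/c3.png

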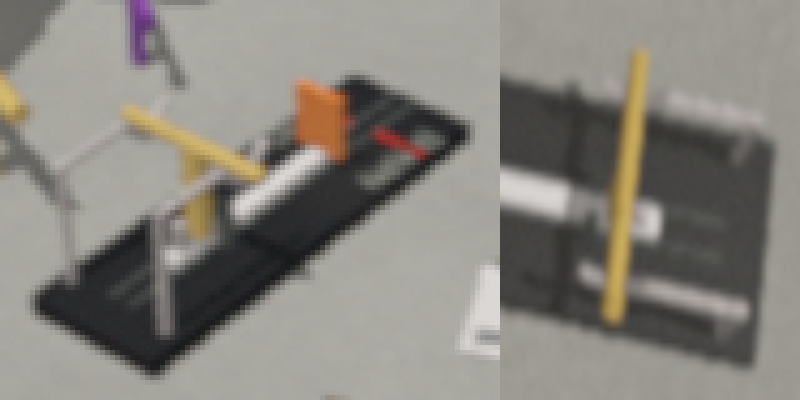

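Scene crop (c3) confirms it: the small brass key's crossbar (centre about (195,145)) lies across the steel hooks, its shank is on the slide, and the orange tab is at (322,120). On the rack (c2) the posts are at the far (+y) side and the open V's at the near (-y) side, so rack +x points to world +y. I'm moving above the key now.

drive_tool([
  [[0.298,-0.148,0,0,0,0],[0.298,-0.148,0,0,0,0],[0.298,-0.148,0,0,0,0],[0.298,-0.148,0,0,0,0],[0.298,-0.148,0,0,0,0],[0.298,-0.148,0,0,0,0],[0.298,-0.148,0,0,0,0],[0.298,-0.148,0,0,0,0],[0.298,-0.148,0,0,0,0],[0.298,-0.148,0,0,0,0],[0.298,-0.148,0,0,0,0],[0.298,-0.148,0,0,0,0],[0,0,0,0,0,-0.0525],[0,0,0,0,0,-0.0525],[0,0,0,0,0,-0.0525],[0,0,0,0,0,-0.0525],[0,0,0,0,0,-0.0525],[0,0,0,0,0,-0.0525],[0,0,0,0,0,-0.0525],[0,0,0,0,0,-0.0525]],
])

```text
clock: 3.0
tcp_pos: [0.523, -0.204, 0.2424]
orientation: [0.0, 0.677, 0.736, -0.0]
wrist_force: [-0.6, 0.2, 0.4]
finger_gap: 0.0854
grip_force: 0.0
```

drive_tool([
  [[0,0,0,0,0,-0.0525],[0,0,0,0,0,-0.0525],[0,0,0,0,0,-0.0525],[0,0,0,0,0,-0.0525],[0,0,0,0,0,-0.0525],[0,0,0,0,0,-0.0525],[0,0,0,0,0,-0.0525],[0,0,0,0,0,-0.0525],[0,0,0,0,0,0]],
])

```text
clock: 4.12
tcp_pos: [0.523, -0.204, 0.2424]
orientation: [0.0, 0.088, 0.996, -0.0]
wrist_force: [0.1, -0.3, -0.5]
finger_gap: 0.0852
grip_force: 0.0
```

```bash
cat >> h.py <<'E'
def goto(p,yaw):
    "offset in tool axes (shares) to TCP p, tool-x yaw in deg, tool down"
    s=env.get_state(); R=Ro.from_quat(s["orientation"],scalar_first=True)
    T=np.array([[np.cos(np.radians(yaw)),np.sin(np.radians(yaw)),0],[np.sin(np.radians(yaw)),-np.cos(np.radians(yaw)),0],[0,0,-1]]).T
    print("shift",np.round(R.inv().apply(np.array(p)-s["tcp_pos"])/.12,4),"turn",np.round((R.inv()*Ro.from_matrix(T)).as_rotvec()/np.pi,4),"clock",round(s["clock"],2),"tcp",np.round(s["tcp_pos"],4),"gap",round(s["finger_gap"],4),"F",np.round(s["wrist_force"],1))
E
python3 - <<'E'
from h import *
goto([.5228,-.2043,.2414],170.2)
c=cam("wrist"); im=viewer.read_camera("wrist"); b=cv2.cvtColor(im,cv2.COLOR_RGB2BGR)
h=cv2.cvtColor(im,cv2.COLOR_RGB2HSV); k=((h[...,0]>15)&(h[...,0]<32)&(h[...,1]>100)).astype(np.uint8)
n,l,st,_=cv2.connectedComponentsWithStats(k)
for i in range(1,n):
    if st[i,4]>150:
        ct=cv2.findContours((l==i).astype(np.uint8),0,1)[0][0][:,0]; print(st[i],cv2.minAreaRect((toplane(ct,.103,c)*1000).astype(np.float32)))
for d in models.silhouettes("tkey","wrist"): print(d["score"],d["location"],d["region"].sum())
cv2.imwrite("pics/w1.png",b)
E
```

```text
shift [ 0.0012 -0.0031  0.0079] turn [-0.      0.     -0.0015] clock 4.12 tcp [ 0.523  -0.204   0.2424] gap 0.0852 F [ 0.1 -0.3 -0.5]
[ 205    0   50   56 1090] ((379.32177734375, -208.5826416015625), (23.999923706054688, 53.81051254272461), 44.155975341796875)
[ 254  125   15  124 1493] ((526.3555908203125, -203.87548828125), (13.614425659179688, 121.42130279541016), 80.34371185302734)
0.92 [66.5, 56.4] 2394
0.79 [222.9, 25.2] 1286
0.64 [257.6, 181.9] 1466
0.48 [404.1, 6.8] 170
```

View pics/w1.png

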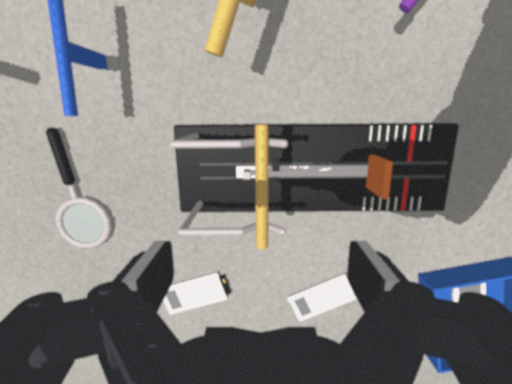

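The wrist view shows the small brass key centred at (261,186) across the hooks, square to the jaws, with nothing else between the fingers. I'm descending to grasp it.

drive_tool([
  [[-0.012,0,0.2,0,0,0],[0,0,0.2,0,0,0],[0,0,0.2,0,0,0],[0,0,0.2,0,0,0],[0,0,0.2,0,0,0],[0,0,0.15,0,0,0],[0,0,0.08,0,0,0],[0,0,0,0,0,0]],
])

```text
clock: 5.22
tcp_pos: [0.5241, -0.2041, 0.0942]
orientation: [-0.0, 0.087, 0.996, 0.0]
wrist_force: [-0.6, 0.3, 0.8]
finger_gap: 0.0855
grip_force: 0.0
```

drive_tool([
  [[0,0,0,0,0,0],[0,0,0,0,0,0],[0,0,0,0,0,0],[0,0,0,0,0,0],[0,0,0,0,0,0],[0,0,0,0,0,0],[0,0,0,0,0,0],[0,0,0,0,0,0]],
], jaw=-1, grip_force=45)

```text
clock: 6.22
tcp_pos: [0.5249, -0.2034, 0.095]
orientation: [0.001, 0.086, 0.996, 0.001]
wrist_force: [1.4, 5.6, 2.6]
finger_gap: 0.0105
grip_force: 47.9
```

drive_tool([
  [[0,0,-0.05,0,0,0],[0,0,-0.1,0,0,0],[0,0,-0.12,0,0,0],[0,0,-0.15,0,0,0],[0,0,-0.15,0,0,0],[0,0,-0.15,0,0,0],[0,0,-0.12,0,0,0],[0,0,-0.1,0,0,0],[0,0,0,0,0,0]],
])

```text
clock: 7.35
tcp_pos: [0.525, -0.2046, 0.2086]
orientation: [0.001, 0.087, 0.996, -0.0]
wrist_force: [-0.3, -0.3, -1.4]
finger_gap: 0.011
grip_force: 47.3
```

```bash
python3 - <<'E'
from h import *
goto([.548,.257,.207],185.6)
print(env.get_state()["joint_pos"])
c=cam("wrist"); im=viewer.read_camera("wrist"); cv2.imwrite("pics/w2.png",cv2.cvtColor(im,cv2.COLOR_RGB2BGR))
h=cv2.cvtColor(im,cv2.COLOR_RGB2HSV); k=((h[...,0]>15)&(h[...,0]<32)&(h[...,1]>100)).astype(np.uint8)
n,l,st,_=cv2.connectedComponentsWithStats(k)
z=env.get_state()["tcp_pos"][2]+.008
for i in range(1,n):
    if st[i,4]>150:
        ct=cv2.findContours((l==i).astype(np.uint8),0,1)[0][0][:,0]; print(st[i],cv2.minAreaRect((toplane(ct,z,c)*1000).astype(np.float32)))
E
```

```text
shift [0.4768 3.8219 0.0097] turn [-0.0003  0.0006 -0.0865] clock 7.35 tcp [ 0.525  -0.2046  0.2086] gap 0.011 F [-0.3 -0.3 -1.4]
[-5.14062310e-01  3.00563491e-01 -5.42236735e-02  1.21392468e+00
 -1.09070540e-04 -3.40078087e-01]
[198   0  32  45 916] ((420.72052001953125, -204.36245727539062), (7.7487664222717285, 16.417613983154297), 59.23423767089844)
[ 245  135   30  198 5115] ((514.8529663085938, -202.8653564453125), (12.634349822998047, 98.7886962890625), 79.94072723388672)
```

View pics/w2.png

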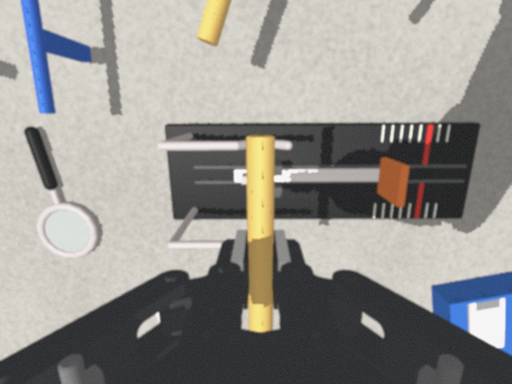

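The wrist view shows the key held square, its crossbar centre in the jaws and off the hooks, and the slide free. Carrying it to above the rack.

drive_tool([
  [[0.03,0.16,0,0,0,0],[0.03,0.24,0,0,0,0],[0.03,0.24,0,0,0,0],[0.03,0.24,0,0,0,0],[0.03,0.24,0,0,0,0],[0.03,0.24,0,0,0,0],[0.03,0.24,0,0,0,0],[0.03,0.24,0,0,0,0],[0.03,0.24,0,0,0,0],[0.03,0.24,0,0,0,0],[0.03,0.24,0,0,0,0],[0.03,0.24,0,0,0,0],[0.03,0.24,0,0,0,0],[0.03,0.24,0,0,0,0],[0.03,0.24,0,0,0,0],[0.03,0.24,0,0,0,-0.0216],[0,0.06,0,0,0,-0.0216],[0,0,0,0,0,-0.0216],[0,0,0,0,0,-0.0216],[0,0,0,0,0,0]],
])

```text
clock: 9.9
tcp_pos: [0.5453, 0.258, 0.2066]
orientation: [-0.001, -0.049, 0.999, -0.0]
wrist_force: [-0.3, -0.6, -0.7]
finger_gap: 0.0113
grip_force: 47.2
```

```bash
python3 - <<'E'
from h import *
goto([.548,.257,.207],185.6)
c=cam("wrist"); im=viewer.read_camera("wrist"); b=cv2.cvtColor(im,cv2.COLOR_RGB2BGR)
# overlay predicted rack: hooks & base
o=np.array([.548,.257]); a=np.radians(95.6); X=np.array([np.cos(a),np.sin(a)]); Y=np.array([-X[1],X[0]])
W=lambda x,y,z: np.r_[o+x*X+y*Y,z]
L=[[W(-.035,-.055,.018),W(.095,-.055,.018),W(.095,.055,.018),W(-.035,.055,.018),W(-.035,-.055,.018)]]
for y in(-.042,.042): L.append([W(-.02,y,.11),W(0,y,.09),W(.02,y,.11),W(.078,y,.11),W(.078,y,.018)])
v=cv2.resize(b,None,fx=1.5,fy=1.5)
for l in L: cv2.polylines(v,[np.round(proj(np.array(l),c)*1.5).astype(np.int32)],False,(0,0,255) if len(l)==5 and l is L[0] else (255,0,255),1)
cv2.imwrite("pics/w3.png",v)
E
```

```text
shift [-0.0219 -0.0101 -0.0033] turn [-0.0001 -0.0006  0.    ] clock 9.9 tcp [0.5453 0.258  0.2066] gap 0.0113 F [-0.3 -0.6 -0.7]
```

View pics/w3.png

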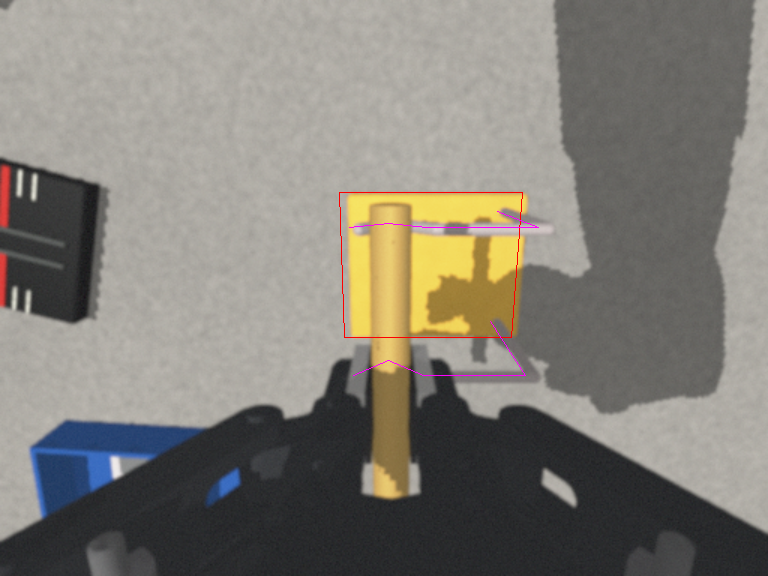

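The overlay fits the rack's hooks and base to about 5 mm. The real rack sits slightly further along +y (base left edge at column 348, predicted 340), so I correct by about 4 mm and descend.

drive_tool([
  [[-0.022,0.024,0.05,0,0,0],[0,0,0.12,0,0,0],[0,0,0.15,0,0,0],[0,0,0.15,0,0,0],[0,0,0.15,0,0,0],[0,0,0.1,0,0,0],[0,0,0.06,0,0,0],[0,0,0.05,0,0,0],[0,0,0.04,0,0,0],[0,0,0.03,0,0,0],[0,0,0,0,0,0]],
])

```text
clock: 11.32
tcp_pos: [0.5488, 0.2604, 0.0993]
orientation: [-0.0, -0.049, 0.999, -0.0]
wrist_force: [0.0, -0.2, -1.2]
finger_gap: 0.0109
grip_force: 47.2
```

drive_tool([
  [[0,0,0.012,0,0,0],[0,0,0.012,0,0,0],[0,0,0.01,0,0,0],[0,0,0,0,0,0]],
])

```text
clock: 11.82
tcp_pos: [0.5491, 0.2609, 0.096]
orientation: [0.001, -0.049, 0.999, 0.0]
wrist_force: [-1.2, 2.1, 2.8]
finger_gap: 0.0108
grip_force: 47.9
```

It has touched the V, so I release and back up.

drive_tool([
  [[0,0,0,0,0,0],[0,0,0,0,0,0],[0,0,0,0,0,0],[0,0,0,0,0,0],[0,0,0,0,0,0],[0,0,0,0,0,0],[0,0,0,0,0,0],[0,0,0,0,0,0]],
], jaw=1)

```text
clock: 12.82
tcp_pos: [0.5489, 0.2604, 0.0954]
orientation: [0.0, -0.049, 0.999, -0.0]
wrist_force: [-0.3, -0.6, -1.0]
finger_gap: 0.085
grip_force: 0.0
```

drive_tool([
  [[0,0,-0.1,0,0,0],[0,0,-0.2,0,0,0],[0,0,-0.25,0,0,0],[0,0,-0.25,0,0,0],[0,0,-0.2,0,0,0],[0,0,0,0,0,0]],
])

```text
clock: 13.58
tcp_pos: [0.5503, 0.2609, 0.2185]
orientation: [0.003, -0.049, 0.999, 0.001]
wrist_force: [0.6, 0.1, -0.1]
finger_gap: 0.0855
grip_force: 0.0
```

```bash
python3 - <<'E'
from h import *
# tab push start: gauge frame o,X
o=np.array([.5235,-.2042]); a=np.radians(-99.7); X=np.array([np.cos(a),np.sin(a)])
p=o-.075*X; goto([p[0],p[1],.216],170.3)
b=cv2.cvtColor(viewer.read_camera("wrist"),cv2.COLOR_RGB2BGR); t=cv2.cvtColor(viewer.read_camera("top"),cv2.COLOR_RGB2BGR); s=cv2.cvtColor(viewer.read_camera("scene"),cv2.COLOR_RGB2BGR)
cv2.imwrite("pics/w4.png",np.hstack([cv2.resize(b[80:280,150:400],(437,350)),cv2.resize(s[120:185,260:325],(350,350),interpolation=3)]))
E
```

```text
shift [ 0.4349 -3.2328  0.0147] turn [0.0006 0.0016 0.085 ] clock 13.57 tcp [0.5503 0.2609 0.2185] gap 0.0855 F [ 0.6  0.1 -0.1]
```

View pics/w4.png

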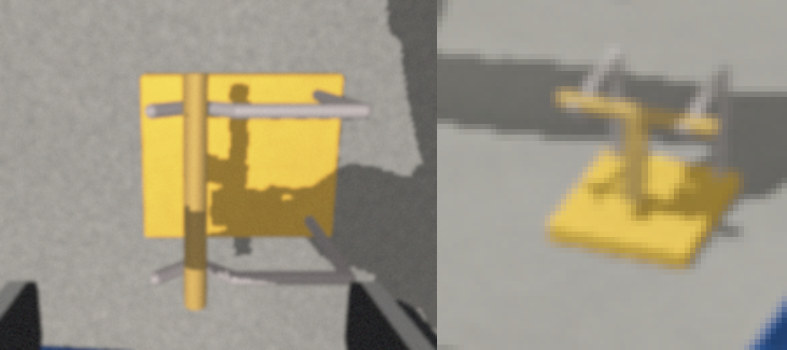

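Both views show the key hanging on both rack hooks, its crossbar in the V's and its shank upright. Next I move to the gauge with the jaws shut.

drive_tool([
  [[0.0295,-0.15,0,0,0,0],[0.0295,-0.225,0,0,0,0],[0.0295,-0.225,0,0,0,0],[0.0295,-0.225,0,0,0,0],[0.0295,-0.225,0,0,0,0],[0.0295,-0.225,0,0,0,0],[0.0295,-0.225,0,0,0,0],[0.0295,-0.225,0,0,0,0],[0.0295,-0.225,0,0,0,0],[0.0295,-0.225,0,0,0,0],[0.0295,-0.225,0,0,0,0],[0.0295,-0.225,0,0,0,0],[0.0295,-0.225,0,0,0,0],[0.0295,-0.225,0,0,0,0],[0,-0.075,0,0,0,0.0213],[0,0,0,0,0,0.0213],[0,0,0,0,0,0.0213],[0,0,0,0,0,0.0213],[0,0,0,0,0,0]],
], jaw=-1)

```text
clock: 16.1
tcp_pos: [0.5352, -0.1212, 0.2146]
orientation: [-0.001, 0.085, 0.996, 0.0]
wrist_force: [0.0, -0.1, -0.1]
finger_gap: -0.0
grip_force: 0.0
```

```bash
python3 - <<'E'
from h import *
o=np.array([.5235,-.2042]); a=np.radians(-99.7); X=np.array([np.cos(a),np.sin(a)])
p=o-.085*X; goto([p[0],p[1],.056],170.3)
c=cam("wrist"); im=viewer.read_camera("wrist"); b=cv2.cvtColor(im,cv2.COLOR_RGB2BGR)
h=cv2.cvtColor(im,cv2.COLOR_RGB2HSV); r=(h[...,1]>130)&((h[...,0]<4)|(h[...,0]>176))
q=np.argwhere(r)[:,::-1]; w=toplane(q,.018,c); print("red in gauge",((w.mean(0)-o)@X),(w.mean(0)-o)@np.array([-X[1],X[0]]),len(q))
cv2.imwrite("pics/w5.png",b)
E
```

```text
shift [-0.0227  0.0098  1.3216] turn [ 0.     -0.0005 -0.0003] clock 16.1 tcp [ 0.5352 -0.1212  0.2146] gap -0.0 F [ 0.  -0.1 -0.1]
red in gauge -0.18160596122251832 -0.004241683908113746 455
```

View pics/w5.png

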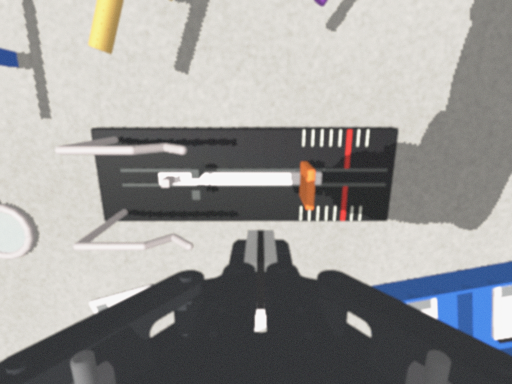

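The wrist view shows the tab at (308,185) at home, the red line at (347,175) and the shut jaws at (262,245), behind the tab on its +x side. Descending.

drive_tool([
  [[-0.01,0.01,0.1,0,0,0],[0,0,0.2,0,0,0],[0,0,0.2,0,0,0],[0,0,0.2,0,0,0],[0,0,0.2,0,0,0],[0,0,0.2,0,0,0],[0,0,0.12,0,0,0],[0,0,0.07,0,0,0],[0,0,0.03,0,0,0],[0,0,0,0,0,0]],
])

```text
clock: 17.4
tcp_pos: [0.538, -0.1198, 0.0573]
orientation: [0.0, 0.085, 0.996, -0.0]
wrist_force: [0.6, -0.1, -0.3]
finger_gap: -0.0001
grip_force: 0.0
```

```bash
cat >> h.py <<'E'
o=np.array([.5235,-.2042]); a=np.radians(-99.7); X=np.array([np.cos(a),np.sin(a)]); Y=np.array([-X[1],X[0]])
def look():
    s=env.get_state(); d=s["tcp_pos"][:2]-o
    print("clock",round(s["clock"],2),"tcp gauge x,y",np.round([d@X*1e3,d@Y*1e3],1),"z",round(s["tcp_pos"][2],4),"F.X",round(s["wrist_force"][:2]@X,2),"F",np.round(s["wrist_force"],1))
    for n in("wrist","top","scene"):
        c=cam(n); h=cv2.cvtColor(viewer.read_camera(n),cv2.COLOR_RGB2HSV)
        m=(h[...,1]>150)&(h[...,0]>=4)&(h[...,0]<14); r=(h[...,1]>130)&((h[...,0]<3)|(h[...,0]>176))
        q=proj(np.r_[o-.155*X,.05],c)[0]; yy,xx=np.mgrid[:384,:512]; g=np.hypot(xx-q[0],yy-q[1])<(220 if n=="wrist" else 40)
        for nm,mm,z in(("tab",m&g,.078),("red",r&g,.018)):
            p=np.argwhere(mm)[:,::-1]
            if len(p)>5:
                w=(toplane(p,z,c)-o)@np.c_[X,Y]*1e3; print(n,nm,len(p),"px",p.mean(0).round(1),"gauge mean",w.mean(0).round(1),"x 5-95%",np.percentile(w[:,0],[5,95]).round(1))
E
python3 -c "
from h import *
look()"
```

```text
clock 17.4 tcp gauge x,y [-85.7   0.1] z 0.0573 F.X 0.03 F [ 0.6 -0.1 -0.3]
wrist tab 2878 px [353.  244.3] gauge mean [-124.3  -15.8] x 5-95% [-133.4 -116.1]
wrist red 1322 px [415.5 214.4] gauge mean [-181.8   -5.9] x 5-95% [-184.7 -178.9]
scene tab 99 px [254.6 193.6] gauge mean [-102.9   26.5] x 5-95% [-126.  -79.]
scene red 16 px [267.9 197.6] gauge mean [-180.6   23.2] x 5-95% [-185.8 -175.8]
```

drive_tool([
  [[0,0.05,0,0,0,0],[0,0.05,0,0,0,0],[0,0.04,0,0,0,0],[0,0.02,0,0,0,0],[0,0.01,0,0,0,0],[0,0,0,0,0,0],[0,0,0,0,0,0]],
])

```text
clock: 18.42
tcp_pos: [0.5412, -0.0996, 0.057]
orientation: [0.0, 0.085, 0.996, -0.0]
wrist_force: [1.0, 0.6, 0.6]
finger_gap: 0.0002
grip_force: 0.0
```

```bash
python3 -c "
from h import *
look()"
```

```text
clock 18.43 tcp gauge x,y [-106.    -0.2] z 0.057 F.X -0.78 F [1.  0.6 0.6]
wrist tab 1951 px [311.1 242.8] gauge mean [-127.1  -17. ] x 5-95% [-133.6 -121.9]
wrist red 1203 px [383.7 206.8] gauge mean [-181.8  -11.6] x 5-95% [-184.6 -178.9]
scene tab 62 px [256.4 194.1] gauge mean [-104.3   32.8] x 5-95% [-127.4  -80.3]
scene red 18 px [269.2 198.1] gauge mean [-180.8   28.5] x 5-95% [-185.8 -176. ]
```

Not touching yet; I continue gently, about 10 mm at 8 mm/s.

drive_tool([
  [[0,0.01,0,0,0,0],[0,0.01,0,0,0,0],[0,0.01,0,0,0,0],[0,0.01,0,0,0,0],[0,0.01,0,0,0,0],[0,0.01,0,0,0,0],[0,0.01,0,0,0,0],[0,0.01,0,0,0,0],[0,0,0,0,0,0],[0,0,0,0,0,0]],
])

```text
clock: 19.82
tcp_pos: [0.5428, -0.0902, 0.057]
orientation: [0.0, 0.085, 0.996, -0.0]
wrist_force: [-0.1, -2.2, 0.5]
finger_gap: -0.0001
grip_force: 1.0
```

```bash
python3 -c "
from h import *
look()"
```

```text
clock 19.82 tcp gauge x,y [-115.7   -0.2] z 0.057 F.X 2.19 F [-0.1 -2.2  0.5]
wrist tab 1434 px [298.5 239. ] gauge mean [-131.5  -18.6] x 5-95% [-136.6 -126.6]
wrist red 1125 px [368.3 202.5] gauge mean [-181.7  -14.5] x 5-95% [-184.5 -178.9]
scene tab 48 px [257.4 194.5] gauge mean [-104.5   37. ] x 5-95% [-129.3  -80.5]
scene red 19 px [268.9 197.9] gauge mean [-180.9   27.5] x 5-95% [-185.7 -176.1]
```

In contact (2.2 N) with the tab about 3 mm out. About 47 mm are left; I push smoothly and stop just short to check.

drive_tool([
  [[0,0.01,0,0,0,0],[0,0.015,0,0,0,0],[0,0.02,0,0,0,0],[0,0.022,0,0,0,0],[0,0.022,0,0,0,0],[0,0.022,0,0,0,0],[0,0.022,0,0,0,0],[0,0.022,0,0,0,0],[0,0.022,0,0,0,0],[0,0.022,0,0,0,0],[0,0.022,0,0,0,0],[0,0.022,0,0,0,0],[0,0.022,0,0,0,0],[0,0.022,0,0,0,0],[0,0.022,0,0,0,0],[0,0.02,0,0,0,0],[0,0.015,0,0,0,0],[0,0.01,0,0,0,0],[0,0.006,0,0,0,0],[0,0,0,0,0,0]],
])

```text
clock: 22.48
tcp_pos: [0.5501, -0.0474, 0.057]
orientation: [0.0, 0.085, 0.996, 0.0]
wrist_force: [-1.0, -3.8, -0.7]
finger_gap: 0.0001
grip_force: 2.1
```

```bash
python3 -c "
from h import *
look()
cv2.imwrite('pics/w6.png',cv2.cvtColor(viewer.read_camera('wrist'),cv2.COLOR_RGB2BGR))"
```

```text
clock 22.48 tcp gauge x,y [-159.    -0.2] z 0.057 F.X 3.94 F [-1.  -3.8 -0.7]
wrist tab 1434 px [298.4 238.9] gauge mean [-174.8  -18.7] x 5-95% [-179.9 -170. ]
wrist red 669 px [298.  170.7] gauge mean [-181.5  -35.3] x 5-95% [-184.4 -178.7]
scene tab 43 px [264.9 190.1] gauge mean [-141.3   40.6] x 5-95% [-166. -122.]
scene red 31 px [264.5 195.9] gauge mean [-181.2    6.8] x 5-95% [-188.2 -175.2]
```

View pics/w6.png

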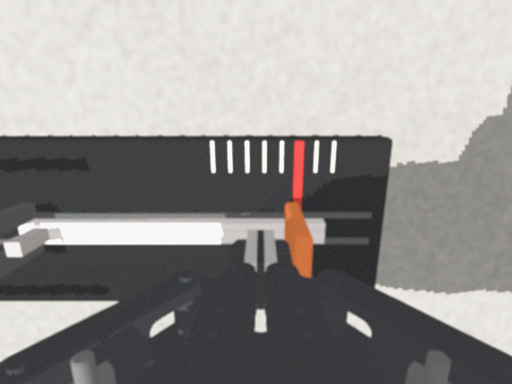

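The view shows the tab (298,238) just short of the red line (298,170). It has travelled about 46.4 mm by image and 46.3 mm by arm motion, so I add 3.7 mm, hold, and check.

drive_tool([
  [[0,0.01,0,0,0,0],[0,0.01,0,0,0,0],[0,0.007,0,0,0,0],[0,0.004,0,0,0,0],[0,0,0,0,0,0],[0,0,0,0,0,0],[0,0,0,0,0,0],[0,0,0,0,0,0],[0,0,0,0,0,0],[0,0,0,0,0,0],[0,0,0,0,0,0],[0,0,0,0,0,0],[0,0,0,0,0,0],[0,0,0,0,0,0]],
])

```text
clock: 24.42
tcp_pos: [0.5507, -0.0438, 0.057]
orientation: [-0.0, 0.085, 0.996, -0.0]
wrist_force: [-1.3, -3.9, 0.3]
finger_gap: -0.0003
grip_force: 2.2
```

```bash
python3 -c "
from h import *
look()"
```

```text
clock 24.43 tcp gauge x,y [-162.7   -0.2] z 0.057 F.X 4.02 F [-1.3 -3.9  0.3]
wrist tab 1430 px [298.4 238.8] gauge mean [-178.5  -18.7] x 5-95% [-183.6 -173.6]
wrist red 652 px [291.7 170.1] gauge mean [-181.4  -35.7] x 5-95% [-184.3 -178.6]
scene tab 39 px [265.4 189.7] gauge mean [-143.8   40.5] x 5-95% [-166.5 -124.3]
scene red 30 px [264.7 196.2] gauge mean [-180.4    8.5] x 5-95% [-186.9 -175.2]
```

The tab stands over the line at about 50 mm. I add a 0.8 mm trim to split the measurement offsets, hold a further second, then ease back.

drive_tool([
  [[0,0.004,0,0,0,0],[0,0.003,0,0,0,0],[0,0,0,0,0,0],[0,0,0,0,0,0],[0,0,0,0,0,0],[0,0,0,0,0,0],[0,0,0,0,0,0],[0,0,0,0,0,0],[0,0,0,0,0,0],[0,0,0,0,0,0],[0,0,0,0,0,0],[0,0,0,0,0,0]],
])

```text
clock: 26.08
tcp_pos: [0.5509, -0.0431, 0.057]
orientation: [-0.0, 0.085, 0.996, -0.0]
wrist_force: [-1.6, -4.4, 0.5]
finger_gap: 0.0
grip_force: 2.5
```

drive_tool([
  [[0,-0.006,0,0,0,0],[0,-0.01,0,0,0,0],[0,-0.014,0,0,0,0],[0,-0.014,0,0,0,0],[0,-0.014,0,0,0,0],[0,-0.014,0,0,0,0],[0,-0.014,0,0,0,0],[0,-0.014,0,0,0,0],[0,-0.014,0,0,0,0],[0,-0.014,0,0,0,0],[0,-0.014,0,0,0,0],[0,-0.014,0,0,0,0],[0,-0.014,0,0,0,0],[0,-0.014,0,0,0,0],[0,-0.014,0,0,0,0],[0,-0.014,0,0,0,0],[0,-0.014,0,0,0,0],[0,-0.014,0,0,0,0],[0,-0.014,0,0,0,0],[0,-0.014,0,0,0,0]],
])

```text
clock: 28.58
tcp_pos: [0.5454, -0.0748, 0.057]
orientation: [0.0, 0.085, 0.996, 0.0]
wrist_force: [-0.6, -2.4, -0.8]
finger_gap: -0.0001
grip_force: 1.3
```

drive_tool([
  [[0,-0.014,0,0,0,0],[0,-0.014,0,0,0,0],[0,-0.012,0,0,0,0],[0,-0.012,0,0,0,0],[0,-0.01,0,0,0,0],[0,-0.01,0,0,0,0],[0,-0.008,0,0,0,0],[0,-0.008,0,0,0,0],[0,-0.008,0,0,0,0],[0,-0.008,0,0,0,0],[0,-0.008,0,0,0,0],[0,-0.008,0,0,0,0],[0,-0.008,0,0,0,0],[0,-0.008,0,0,0,0],[0,-0.008,0,0,0,0],[0,-0.008,0,0,0,0],[0,-0.008,0,0,0,0],[0,-0.008,0,0,0,0],[0,-0.008,0,0,0,0],[0,0,0,0,0,0]],
])

```text
clock: 31.08
tcp_pos: [0.5419, -0.0955, 0.057]
orientation: [0.0, 0.085, 0.996, 0.0]
wrist_force: [0.2, -0.8, -0.3]
finger_gap: -0.0001
grip_force: 0.0
```

```bash
python3 -c "
from h import *
look()"
```

```text
clock 31.07 tcp gauge x,y [-110.2   -0.2] z 0.057 F.X 0.75 F [ 0.2 -0.8 -0.3]
wrist tab 1736 px [303.8 241.7] gauge mean [-128.3  -17.4] x 5-95% [-134.1 -123.3]
wrist red 1164 px [377. 205.] gauge mean [-181.8  -12.8] x 5-95% [-184.6 -178.9]
scene tab 54 px [256.7 194.3] gauge mean [-104.    34.6] x 5-95% [-128.   -79.7]
scene red 19 px [268.9 197.9] gauge mean [-180.9   27.5] x 5-95% [-185.7 -176.1]
```

drive_tool([
  [[0,-0.015,0,0,0,0],[0,-0.02,0,0,0,0],[0,-0.03,0,0,0,0],[0,-0.04,0,0,0,0],[0,-0.05,0,0,0,0],[0,-0.05,0,0,0,0],[0,0,0,0,0,0]],
])

```text
clock: 32.1
tcp_pos: [0.5376, -0.1204, 0.057]
orientation: [0.0, 0.085, 0.996, -0.0]
wrist_force: [-0.0, -0.5, 0.5]
finger_gap: -0.0
grip_force: 0.0
```

```bash
python3 -c "
from h import *
look()"
```

```text
clock 32.1 tcp gauge x,y [-85.   -0.2] z 0.057 F.X 0.49 F [-0.  -0.5  0.5]
wrist tab 2915 px [354.5 245. ] gauge mean [-124.2  -15.9] x 5-95% [-133.4 -115.9]
wrist red 1322 px [416.8 214.8] gauge mean [-181.8   -5.9] x 5-95% [-184.7 -179. ]
scene tab 103 px [254.5 193.7] gauge mean [-102.2   26.3] x 5-95% [-125.8  -78.7]
scene red 16 px [268.4 197.8] gauge mean [-180.6   25.1] x 5-95% [-185.8 -175.8]
```

drive_tool([
  [[0,0,-0.1,0,0,0],[0,0,-0.2,0,0,0],[0,0,-0.25,0,0,0],[0,0,-0.25,0,0,0],[0,0,-0.25,0,0,0],[0,0,-0.15,0,0,0],[0,0,-0.05,0,0,0],[0,0,0,0,0,0],[0,0,0,0,0,0]],
])

```text
clock: 33.38
tcp_pos: [0.5372, -0.1195, 0.2061]
orientation: [-0.001, 0.085, 0.996, 0.0]
wrist_force: [-0.7, -0.8, -0.4]
finger_gap: -0.0
grip_force: 0.0
```

```bash
python3 - <<'E'
from h import *
look()
# key still on rack? compare rack region colour blobs in scene with last placement
c=cam("scene"); h=cv2.cvtColor(viewer.read_camera("scene"),cv2.COLOR_RGB2HSV)
print([ (round(d["score"],2),np.round(d["location"])) for d in models.silhouettes("tkey","scene")])
print(proj(np.r_[.5475,.261,.103],c))
E
```

```text
clock 33.38 tcp gauge x,y [-85.8  -0.8] z 0.2061 F.X 0.89 F [-0.7 -0.8 -0.4]
wrist tab 548 px [306.1 186.8] gauge mean [-127.8   -3.7] x 5-95% [-134.2 -122.2]
wrist red 477 px [346.4 172.6] gauge mean [-181.6   -3.9] x 5-95% [-184.8 -178.4]
scene tab 105 px [254.4 193.4] gauge mean [-103.4   24.8] x 5-95% [-126.3  -79.7]
scene red 18 px [268.8 197.9] gauge mean [-180.9   26.9] x 5-95% [-185.8 -176. ]
[(0.77, array([185., 187.])), (0.58, array([110., 248.])), (0.49, array([164., 224.])), (0.44, array([297., 144.]))]
[[296.47166695 140.59616157]]
```

The tab is back at its home reading (back edge at -133.4, same as before the push), the key is still on the rack, and the arm is clear.

```bash
python3 -c "
from workcell import order
print(order.hand_in())"
```

```text
the job is handed in; nothing more can be done
None
```

I hung the small brass key on the yellow rack's hooks, pushed the orange tab out over the red line and held it for over a second, then eased it fully home. The job was handed in at about 33 s; the hand-in gave no verdict.

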